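# Scrape out the joint round the sink bowl

### The job

Swing the tap's spout away from the left of the joint until it points across the middle of the sink bowl, and leave it there. Then take the blue-handled scraper and draw its tip along the bottom of the dark joint, without lifting it out, from the yellow tape round the near left corner to the red tape, slowly and steadily (under 10 cm a second) and without pressing hard. Hang the scraper back in its rack, and leave the brush and the crockery, soap and jar where they stand.

Things in the scene. Friction and masses are not known exactly. Their poses are not given: they have to be found in the camera images.
- sink: Fixed steel sink top, 500 x 690 mm, 8 mm thick; bowl opening 240 (x) x 320 (y) mm, 148 deep. Origin: centre of the opening at worktop height (plate's underside); x away from the robot, y left, z up. A dark joint (groove 12 mm wide, 6 deep, floor at z = 2 mm) runs round the bowl, centre line at x = +-146, y = +-186 mm. The 20 mm bowl rim inside it and the plate outside are both at z = 8 mm.
- seam_start (a point): Point on the floor of the joint, mid-width, on the near side (sink x = -146, y = -40 mm), where a yellow strip of tape on the plate points at the joint.
- seam_corner (a point): Point on the floor of the joint, mid-width, at the sharp near left corner (sink x = -146, y = +186 mm).
- seam_end (a point): Point on the floor of the joint, mid-width, on the left side (sink x = -30, y = +186 mm), where a red strip of tape on the plate points at the joint.
- tap_pivot (a point): On the upright turning axis of the tap, at the height of the spout's centre line (190 mm over the sink's underside, sink x = 70, y = 262 mm). The white tap post below is 38 mm thick, the spout's hub 44 mm; hub and lever end 43 mm above this point.
- spout_end (a point): On the spout's centre line, 216 mm from tap_pivot. The spout is a level steel tube 22 mm thick; here a white nozzle 28 mm thick hangs to 25 mm below the centre line and rises to 9 mm above it.
- spout (a joint): Swing of the spout about the upright axis, 0 to 2.2 rad. At 0 it points along sink -x, towards the robot; it grows counter-clockwise from above, across the bowl; at 1.57 it points along sink -y, straight over the bowl. Starts at 0.1 to 0.6, over or beside the left of the joint. Stiff (0.45 N m, about 3 N at 140 mm from the axis); it stays where it is left.
- rack: White fixed tool rack on the sink top, right of the bowl, 150 (x) x 56 (y) x 80 (z) mm. Origin: centre of its underside. Its top shelf (upper face z = 80 mm) has two slots 16 mm wide at x = -35 and +35 mm, open upward and to +y, closed at y = -10 mm. A tool hangs in a slot at y = 0, collar on the shelf, lower end at z = 15 mm.
- scraper: Blue-handled joint scraper, 70 g, hanging upright in either slot. Origin: lowest point of its tip; z up the tool. Brass tip 6 mm thick, round-ended, to z = 18 mm; steel shank 10 mm thick to 65; black collar 28 mm wide, 65 to 70; square handle 20 x 20 mm, 70 to 148, faces along the tool's x and y, at the start the rack's x and y.
- scraper_tip (a point): The lowest point of the scraper's brass tip (same as the scraper's origin).
- scraper_grip (a point): Middle of the scraper's blue handle, 112 mm above the tip: a good place to grip, with the fingers closing along the rack's y (the other tool hangs 70 mm away along the rack's x).
- brush: Small brush with a green handle, otherwise of the scraper's shape, hanging in the other slot. Origin: its lowest point. To be left alone.
- rice_bowl: White bowl, 110 mm wide, 55 mm high, standing in the sink bowl. Origin: centre of its underside. To be left alone.
- red_cup: Red cup, 70 mm wide, 70 mm high, standing in the sink bowl. Origin: centre of its underside. To be left alone.
- saucer: Blue saucer, 76 mm wide, 15 mm high, on the plate between robot and joint, right of the yellow tape. Origin: centre of its underside. To be left alone.
- teacup: White teacup, 68 mm wide, 48 mm high, on the plate near the left corner. Origin: centre of its underside. To be left alone.
- soap: Green bottle, 64 mm wide, 170 mm high, on the worktop left of the sink top. Origin: centre of its underside. To be left alone.
- jar: Amber jar, 72 mm wide, 90 mm high, on the worktop right of the sink top. Origin: centre of its underside. To be left alone.

How it is judged:
On the way, in this order (a step that is already met when the one before it is completed fails the run):
1. the spout is swung over the bowl and left standing there (value of joint spout between 1.1 and 1.95 rad and not (contact force between spout and anything else above 0.05 N)), for 0.2 s.
2. the scraper's tip is down in the joint at the yellow tape (z of scraper_tip in the frame of sink below 0.006 m and x of scraper_tip in the frame of sink between -0.153 and -0.139 m and y of scraper_tip in the frame of sink between -0.047 and -0.033 m).
3. the scraper's tip passes point 1 of 4 along the near side, down in the joint (z of scraper_tip in the frame of sink below 0.006 m and x of scraper_tip in the frame of sink between -0.153 and -0.139 m and y of scraper_tip in the frame of sink between -0.002 and 0.012 m).
4. the scraper's tip passes point 2 of 4 along the near side, down in the joint (z of scraper_tip in the frame of sink below 0.006 m and x of scraper_tip in the frame of sink between -0.153 and -0.139 m and y of scraper_tip in the frame of sink between 0.043 and 0.057 m).
5. the scraper's tip passes point 3 of 4 along the near side, down in the joint (z of scraper_tip in the frame of sink below 0.006 m and x of scraper_tip in the frame of sink between -0.153 and -0.139 m and y of scraper_tip in the frame of sink between 0.088 and 0.102 m).
6. the scraper's tip passes point 4 of 4 along the near side, down in the joint (z of scraper_tip in the frame of sink below 0.006 m and x of scraper_tip in the frame of sink between -0.153 and -0.139 m and y of scraper_tip in the frame of sink between 0.133 and 0.147 m).
7. the scraper's tip reaches the corner, down in the joint (z of scraper_tip in the frame of sink below 0.006 m and x of scraper_tip in the frame of sink between -0.153 and -0.139 m and y of scraper_tip in the frame of sink between 0.179 and 0.193 m).
8. the scraper's tip passes point 1 of 2 along the left side, down in the joint (z of scraper_tip in the frame of sink below 0.006 m and x of scraper_tip in the frame of sink between -0.114 and -0.1 m and y of scraper_tip in the frame of sink between 0.179 and 0.193 m).
9. the scraper's tip passes point 2 of 2 along the left side, down in the joint (z of scraper_tip in the frame of sink below 0.006 m and x of scraper_tip in the frame of sink between -0.075 and -0.061 m and y of scraper_tip in the frame of sink between 0.179 and 0.193 m).
10. the scraper's tip reaches the red tape, down in the joint (z of scraper_tip in the frame of sink below 0.006 m and x of scraper_tip in the frame of sink between -0.037 and -0.023 m and y of scraper_tip in the frame of sink between 0.179 and 0.193 m).
At the end, for the whole second after the job is handed in: Spout at 1.05 to 2.0 rad (pointing across the bowl); scraper hanging at rest in a rack slot, within 0.2 rad of upright, tip 9 to 22 mm above the rack's underside, within 55 mm of its middle along x and -20 to 22 mm along y; brush, crockery, soap and jar each within 30 mm of their starts (value of joint spout between 1.05 and 2 rad and x of scraper_tip in the frame of rack between -0.055 and 0.055 m and y of scraper_tip in the frame of rack between -0.02 and 0.022 m and z of scraper_tip in the frame of rack between 0.009 and 0.022 m and angle between scraper's own z axis and vertical below 0.2 rad and linear speed of scraper below 0.02 m/s and distance of each of brush, rice_bowl, red_cup, saucer, teacup, soap, jar from where it was at the start of the episode below 0.03 m); the robot touches nothing.
It fails at once if the tip moves faster than 120 mm/s while it is down in the joint (z of scraper_tip in the frame of sink between -0.004 and 0.006 m and linear speed of scraper above 0.12 m/s).
It fails at once if the scraper is pressed on the sink with more than 40 N (contact force between scraper and sink above 40 N).
It fails at once if a bystander is moved by more than 30 mm or knocked over (distance of any of brush, rice_bowl, red_cup, saucer, teacup, soap, jar from where it was at the start of the episode above 0.03 m or angle between any of brush, rice_bowl, red_cup, saucer, teacup, soap, jar's own z axis and vertical above 0.5 rad).
It fails at once if the tip is lifted out of the joint part-way, between the two tapes (9 to 20 mm above the sink's underside) (z of scraper_tip in the frame of sink between 0.009 and 0.02 m and ((x of scraper_tip in the frame of sink between -0.156 and -0.136 m and y of scraper_tip in the frame of sink between -0.015 and 0.17 m) or (x of scraper_tip in the frame of sink between -0.13 and -0.055 m and y of scraper_tip in the frame of sink between 0.176 and 0.196 m))).
It also fails if it takes over 72 s, if anything falls off the work surface, if the arm or the gripper's body presses on something with over 40 N, if the wrist force passes 120 N, or if a joint passes its speed limit or range.

### The arm

A 7-joint arm with a two-finger parallel gripper is mounted at the origin on the work surface. World frame = base frame: x ahead of the robot, y to its left, z up, the work surface at z = 0. Lengths are in m, angles in rad, forces in N, time in s.
With the tool pointing down it reaches from about 0.425 to 0.875 m from the base axis. Payload 8.4 kg.
Tool frame: the origin (TCP) lies midway between the tips of the shut fingers; the grasp point (between the pads) lies 19 mm behind it; z points along the fingers, y is the direction in which the jaws open and shut (so a half turn about z gives the same grasp; the last joint's range is limited). The gripper opens to 85 mm and grips with 20 to 120 N. Pads are 22 mm wide; open, the fingers measure 114 mm over their backs; the gripper's body (76 mm by 85 mm) begins 54 mm behind the grasp point. The pads swing forward as they close: fully open they stand 13 mm farther back than shut.
Start: joints at [1.099, 0.333, 0.04, 1.465, -0.013, 1.343, -0.059], TCP at [0.237, -0.605, 0.231] pointing down, gripper open.
Joint ranges: [-2.58, 2.58], [-0.38, 2.09], [-1.3, 1.39], [0.25, 2.4], [-1.5, 4.64], [0.08, 2.09], [-2.65, 2.65]. Speed limits (rad/s): [2.22, 2.22, 2.79, 2.79, 3.14, 3.14, 3.14].

### API

Orientations are given as [roll, pitch, yaw] about the fixed x, y, z axes, in that order (R = Rz(yaw) Ry(pitch) Rx(roll)).
In Python, from station import observe, viewer, workorder gives the robot as it stands.
- The arm moves only by the tool play_rows, never from a script. Its argument "steps" is a list that holds one entry, the list of rows, each a list of 6 numbers: the shift along the tool's x, y, z in cm, then the turn, a rotation vector about the tool's x, y, z in rad. In form: [[[x, y, z, ax, ay, az], ...]]. A call has 1 to 8 rows; each row is the pose to reach, as a shift and turn from the pose commanded when the call began, along the tool's axes at that moment; what a row does not reach only later rows make up. A row lasts 1/8 s, in which the tool goes at most 62.5 mm and 10.7 degrees, less where a joint would pass 70% of its speed; a pose out of reach is approached as far as the arm can. A call with a gripper value outside its range is refused whole. "fingers" is the finger opening in cm, from 0 to 8.54, set as the call begins (left out, the last holds). The fingers move at their own pace and stop on an object; "grip_force" is the grip in N (left out, the last holds). Time passes only in rows, so rows that repeat a pose let the fingers close. It gives the time, the measured TCP pose, the force and the opening at its end, in the units of the state.
- observe(): the state, without advancing time (a new reading comes with each control period).
- viewer.capture(name): name is "side" or "top"; returns a dict with "frame" (420x560x3 uint8, blue, green, red), "K" (3x3 intrinsics, pixels), "distortion" ([k1, k2, p1, p2, k3] as OpenCV has them; the pictures are not rectified), "position" and "rotation" of the camera in the world. Camera axes: x right, y down, z forward; pixel columns grow to the right and rows downward; lengths in m; the calibration is good to about 2 mm. A picture is of the moment at which its call begins. There is no depth.
- workorder.close_job(): hands the job in, once; it reports no verdict.
The state is a dict: "clock": time; "q": joint angles; "joint_velocities": joint speeds; "tau": joint torques, N m; "tool_pos": TCP position; "orientation": TCP orientation; "wrist_force": force on the tool from outside, world axes, zero at the start; "torque": the same for the moment, N m; "gripper_width": opening from 0.0 (shut) to 1.0 (fully open).
Only numpy, scipy, OpenCV 4.12 (cv2) and the standard library are available. Lean on these libraries where they do the work, as an engineer would, in place of code of your own. Each camera call takes 0.05 s, during which the arm holds its last target. There are 200 camera calls.

## Working session

There is one attempt and no reset: what is moved stays moved. The work goes in short steps, Python scripts to look and compute and a tool call to move; the robot and the scene stay as the last step left them, time stands still between calls to the robot, and variables do not carry over. Pictures are saved under pics/ and viewed, about 8 in all and at most 12, crops included, and the job is handed in when it is done.

Besides the shell and the picture viewer there is one more tool, called after "Emit:" in YAML: its name, and indented under it one key for each argument. play_rows: Moves the arm, as the interface text tells. Its arguments: {"type":"object","properties":{"steps":{"type":"array"},"fingers":{"type":"number"},"grip_force":{"type":"number"}},"required":["steps"]}

```bash
mkdir -p pics; ls
python3 - <<'E'
from station import observe, viewer
import cv2,pickle
s=observe();print(s)
for n in("top","side"):
    c=viewer.capture(n);pickle.dump(c,open(f"{n}0.pkl","wb"));cv2.imwrite(f"pics/{n}0.png",cv2.resize(c["frame"],None,fx=1.42,fy=1.42,interpolation=cv2.INTER_CUBIC));print(n,c["K"],c["distortion"],c["position"],c["rotation"])
E
```

```text
pics
{'clock': 0.0, 'q': array([ 1.09878979,  0.33387868,  0.03989074,  1.46624318, -0.01337915,
        1.34330751, -0.05851646]), 'joint_velocities': array([-4.39808405e-05, -2.36573440e-04,  1.14641223e-03,  5.01852532e-04,
       -6.51366476e-04, -2.08518907e-03, -2.11275241e-04]), 'tau': array([-5.40855467e-05, -6.58546829e+01,  1.36570919e+00, -4.05557191e+01,
        1.69648987e-02,  1.26514447e-02,  3.73626165e-05]), 'tool_pos': array([ 0.23654551, -0.6049535 ,  0.23045608]), 'orientation': array([-3.14002719e+00,  1.31602599e-04,  3.72762040e-01]), 'wrist_force': array([-0.04691655,  0.44900918, -0.34143669]), 'torque': array([ 0.0153411 ,  0.00840131, -0.00505145]), 'gripper_width': 0.9997768067421275}
top [[402.12758066   0.         284.68428548]
 [  0.         402.12758066 207.27569753]
 [  0.           0.           1.        ]] [-0.1122749  0.         0.         0.         0.       ] [ 0.29749339 -0.03479562  1.18364889] [-2.9467895   0.0170523  -1.57509292]
side [[476.68419286   0.         282.3172161 ]
 [  0.         476.68419286 212.88019337]
 [  0.           0.           1.        ]] [-0.10301874  0.          0.          0.          0.        ] [-0.25102343 -0.93712207  0.71584712] [-2.05981651 -0.01424305 -0.70113279]
```

View pics/top0.png

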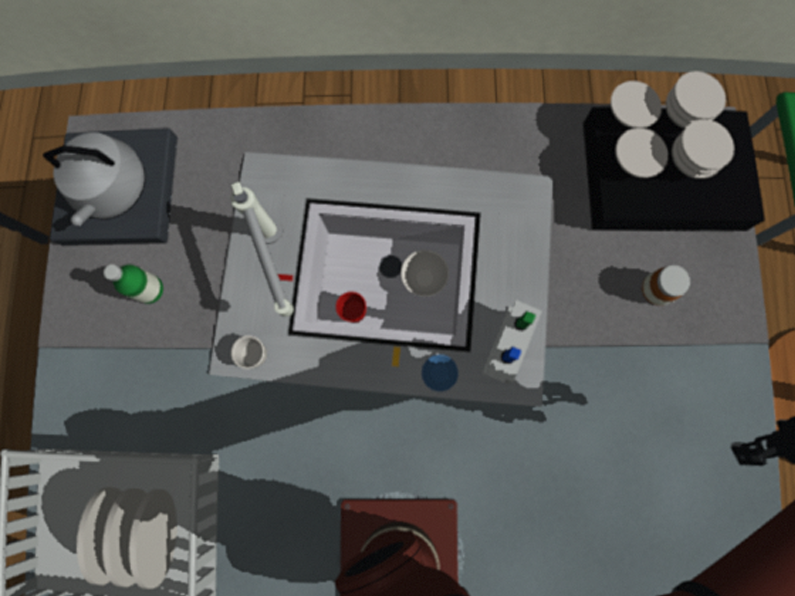

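View pics/side0.png

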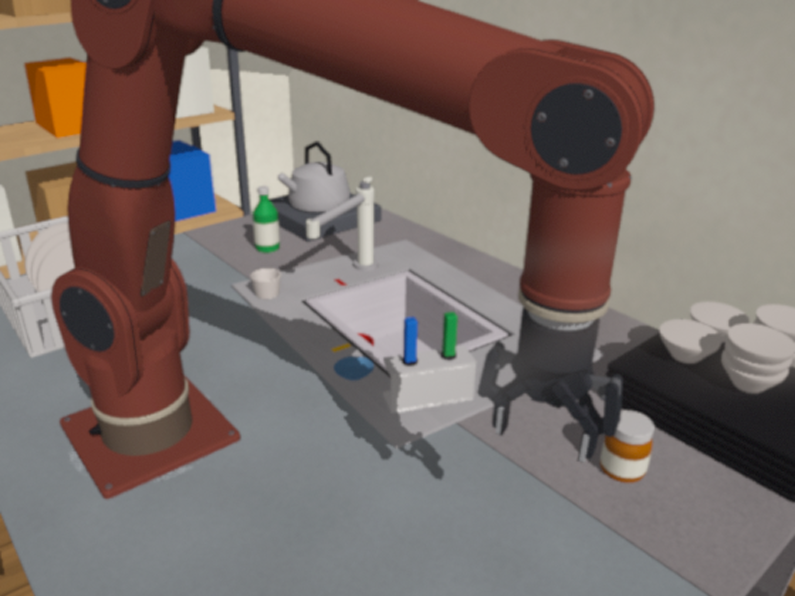

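Run:
```python
import cv2,pickle
c=pickle.load(open("top0.pkl","rb"))["frame"]
cv2.imwrite("pics/topc.png",cv2.resize(c[100:295,142:402],None,fx=3,fy=3,interpolation=cv2.INTER_CUBIC))
c=pickle.load(open("side0.pkl","rb"))["frame"]
cv2.imwrite("pics/sidec.png",cv2.resize(c[120:315,155:415],None,fx=3,fy=3,interpolation=cv2.INTER_CUBIC))
```

```text
(no output)
```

View pics/topc.png

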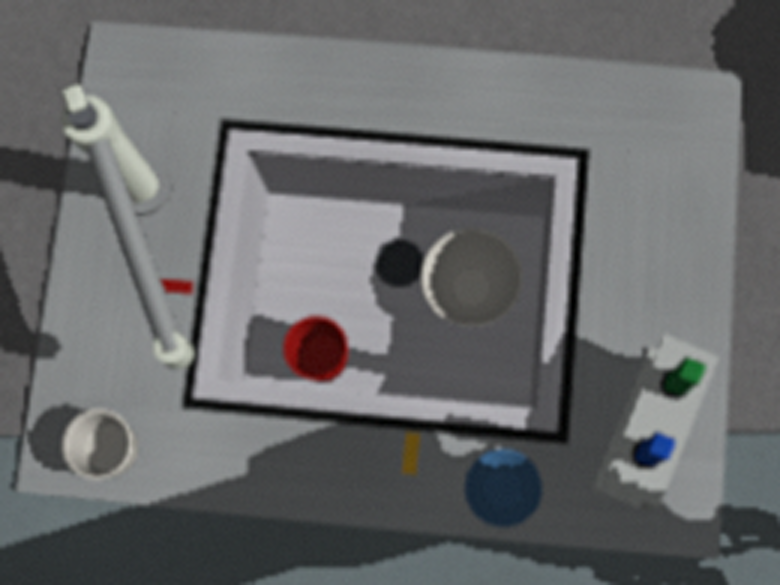

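View pics/sidec.png

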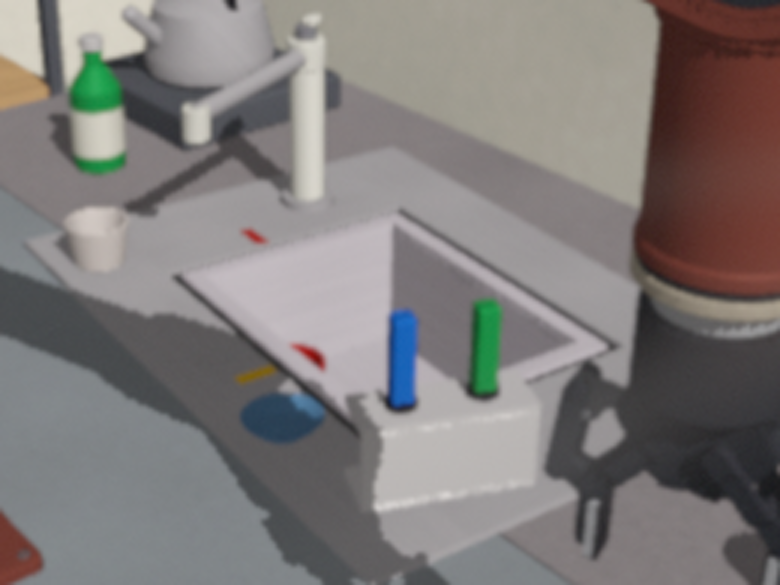

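```bash
cat > h.py <<'E'
import numpy as np,cv2,pickle
from scipy.spatial.transform import Rotation as R
from scipy.optimize import minimize,least_squares
def load(n):return pickle.load(open(n+".pkl","rb"))
def RM(c):
    r=np.array(c["rotation"]);return r if r.shape==(3,3) else R.from_euler('xyz',r).as_matrix()
def proj(c,P):
    Rc=RM(c);P=np.atleast_2d(np.asarray(P,float));t=-Rc.T@np.array(c["position"])
    return cv2.projectPoints(P,cv2.Rodrigues(Rc.T)[0],t,c["K"],np.array(c["distortion"]))[0][:,0]
def ray(c,p):
    u=cv2.undistortPoints(np.array([[p]],float),c["K"],np.array(c["distortion"]))[0,0]
    return np.array(c["position"]),RM(c)@np.array([u[0],u[1],1])
def onz(c,p,z):
    o,d=ray(c,p);return o+d*(z-o[2])/d[2]
def tri(*cp):
    A=np.zeros((3,3));b=np.zeros(3);L=[]
    for c,p in cp:
        o,d=ray(c,p);d/=np.linalg.norm(d);M=np.eye(3)-np.outer(d,d);A+=M;b+=M@o;L.append((o,d,M))
    X=np.linalg.solve(A,b);return X,[np.linalg.norm(M@(X-o)) for o,d,M in L]
def s2w(s,P):
    P=np.atleast_2d(np.asarray(P,float));c,n=np.cos(s[2]),np.sin(s[2])
    return np.c_[s[0]+c*P[:,0]-n*P[:,1],s[1]+n*P[:,0]+c*P[:,1],P[:,2]]
def w2s(s,X):
    X=np.atleast_2d(X);d=X[:,:2]-np.array(s[:2]);c,n=np.cos(s[2]),np.sin(s[2])
    return np.c_[c*d[:,0]+n*d[:,1],-n*d[:,0]+c*d[:,1],X[:,2]]
tc=lambda p:(142+(p[0]+.5)/3-.5,100+(p[1]+.5)/3-.5)
sc=lambda p:(155+(p[0]+.5)/3-.5,120+(p[1]+.5)/3-.5)
E
python3 - <<'E'
from h import *
T,S=load("top0"),load("side0")
sk=np.array([[.146,.186,.008],[.146,-.186,.008],[-.146,-.186,.008],[-.146,.186,.008]])
px=[tc(p) for p in[(224,126),(584,155),(563,435),(189,402)]]
W=np.array([onz(T,p,.008) for p in px]);print(np.round(W,4))
r=least_squares(lambda s:(s2w(s,sk)-W)[:,:2].ravel(),[.6,0,0]);s=r.x;print("corner fit",s,np.round(r.fun*1e3,1))
t=np.linspace(-1,1,60)
def pts(sx):
    L=[np.c_[sx*0+.146*i,.186*t] for i in()]
    L=[np.c_[0*t+a*.146,.18*t,0*t+.006] for a in(1,-1)]+[np.c_[.14*t,0*t+a*.186,0*t+.006] for a in(1,-1)]
    return np.vstack(L)
def cost(c,s):
    g=c.setdefault("g",cv2.GaussianBlur(cv2.cvtColor(c["frame"],cv2.COLOR_BGR2GRAY),(0,0),1).astype(np.float32))
    q=proj(c,s2w(s,pts(0))).astype(np.float32);return float(cv2.remap(g,q[:,0],q[:,1],cv2.INTER_LINEAR).mean())
sim=np.array([s,s+[.004,0,0],s+[0,.004,0],s+[0,0,.01]])
m=minimize(lambda s:cost(T,s),s,method="Nelder-Mead",options=dict(initial_simplex=sim));print("top fit",m.x,m.fun)
s=m.x;np.save("sink.npy",s)
# side check: joint near-left corner, far-left
for p,k in(((180,277),3),((401,212),0),((615,347),1)):print("side",k,w2s(s,onz(S,sc(p),.008)),sk[k])
for nm,p in(("yellow",(412,436)),("red",(190,287))):print(nm,w2s(s,onz(T,tc(p),.008)))
for nm,a,b in(("blue",(661,445),(403,314)),("green",(691,371),(487,302))):
    X,e=tri((T,tc(a)),(S,sc(b)));print(nm,X,e,"topz.171",onz(T,tc(a),.171))
    c={"blue":(402,404),"green":(485,391)}[nm];print("  collar side z~.09",onz(S,sc(c),.09))
for p in((665,335),(718,355),(655,507),(600,490)):print("rack",onz(T,tc(p),.088))
X,e=tri((T,tc((173,350))),(S,sc((197,110))));print("nozzle top",X,e,w2s(s,X))
n=w2s(s,onz(T,tc((173,350)),.199))[0];h=w2s(s,onz(T,tc((88,118)),.21))[0];print(n,h)
v=n[:2]-[.07,.262];print("spout",np.arctan2(v[1],v[0])-np.pi,np.hypot(*v), "tip w",s2w(s,[[*n[:2],.19]]),"pivot w",s2w(s,[[.07,.262,.19]]))
for nm,p,z in(("saucer",(503,488),.02),("teacup",(98,444),.056),("cup",(316,348),-.07),("bowl",(470,277),-.09)):print(nm,onz(T,tc(p),z),w2s(s,onz(T,tc(p),z)))
E
```

```text
[[ 0.7391  0.1959  0.008 ]
 [ 0.7034 -0.1751  0.008 ]
 [ 0.417  -0.146   0.008 ]
 [ 0.4516  0.222   0.008 ]]
corner fit [ 0.57777944  0.02421298 -0.09523787] [ 1.7 -0.4  2.   0.3 -2.2 -1.1 -1.5  1.2]
top fit [ 0.57848543  0.025004   -0.09880264] 38.23980712890625
side 3 [[-0.14487849  0.17275873  0.008     ]] [-0.146  0.186  0.008]
side 0 [[0.14342993 0.1772099  0.008     ]] [0.146 0.186 0.008]
side 1 [[ 0.14216925 -0.1871863   0.008     ]] [ 0.146 -0.186  0.008]
yellow [[-0.15832433 -0.03941677  0.008     ]]
red [[-0.02995245  0.19795965  0.008     ]]
blue [ 0.39111684 -0.212857    0.17101248] [np.float64(0.0001282202297524839), np.float64(0.00012822022975257326)] topz.171 [ 0.39122245 -0.212937    0.171     ]
  collar side z~.09 [ 0.38958903 -0.21580012  0.09      ]
green [ 0.45395124 -0.24096103  0.17198047] [np.float64(0.00021711481894011347), np.float64(0.00021711481894000324)] topz.171 [ 0.45392764 -0.24102152  0.171     ]
  collar side z~.09 [ 0.45491211 -0.24371162  0.09      ]
rack [ 0.5006329  -0.23524101  0.088     ]
rack [ 0.48146033 -0.2837132   0.088     ]
rack [ 0.34294184 -0.22008412  0.088     ]
rack [ 0.35873861 -0.17075571  0.088     ]
nozzle top [0.47162587 0.19559311 0.19581083] [np.float64(0.0008276096962869787), np.float64(0.000827609696286889)] [[-0.12316564  0.15921631  0.19581083]]
[-0.12439378  0.15878168  0.199     ] [0.06925652 0.25899697 0.21      ]
spout -5.795065506808761 0.22009762145819384 tip w [[0.47036085 0.19528175 0.19      ]] pivot w [[0.67398823 0.27882129 0.19      ]]
saucer [ 0.36523675 -0.08615518  0.02      ] [[-0.2012437  -0.13165233  0.02      ]]
teacup [0.40542878 0.29782499 0.056     ] [[-0.19912425  0.25441979  0.056     ]]
cup [ 0.51874494  0.10524318 -0.07      ] [[-0.06736408  0.07395493 -0.07      ]]
bowl [ 0.59921558 -0.05876751 -0.09      ] [[ 0.02889244 -0.0813181  -0.09      ]]
```

```bash
cat >> h.py <<'E'
def down(yaw,ty=0):return R.from_euler('xyz',[np.pi,0,yaw])*R.from_euler('y',ty)
def plan(wps,p0=None,R0=None,pr=True):
    """wps: (x,y,z,yaw,nrows[,tilt about tool y]) ; prints calls of <=8 rows; later calls assume exact arrival"""
    from station import observe
    s=observe();p=np.array(s["tool_pos"]) if p0 is None else np.array(p0)
    eul=s["orientation"];q=R.from_euler('xyz',eul) if R0 is None else R0
    print("at",s["clock"],np.round(p,4),np.round(eul,3),"F",np.round(s["wrist_force"],1),"w",round(s["gripper_width"],3))
    seq=[];a,b=p,q
    for w in wps:
        P=np.array(w[:3]);Q=down(w[3],w[5] if len(w)>5 else 0);rv=(b.inv()*Q).as_rotvec()
        for i in range(1,w[4]+1):seq.append((a+(P-a)*i/w[4],b*R.from_rotvec(rv*i/w[4])))
        a,b=P,Q
    for k in range(0,len(seq),8):
        out=[]
        for P,Q in seq[k:k+8]:
            d=q.inv().apply(P-p)*100;v=(q.inv()*Q).as_rotvec();out.append([round(float(x),2)+0. for x in d]+[round(float(x),3)+0. for x in v])
        print(out);p,q=seq[min(k+7,len(seq)-1)]
E
python3 - <<'E'
from h import *
plan([(.30,-.52,.30,.75,3),(.46,-.2,.31,1.6,7),(.50,.1,.31,2.3,6),(.524,.272,.30,2.717,6),(.524,.272,.30,2.717,2)])
T=load("top0");print("soap",onz(T,(130/1.42,280/1.42),.06))
E
```

```text
at 0.1 [ 0.2366 -0.605   0.2305] [-3.14   0.     0.373] F [ 0.1  0.5 -0. ] w 0.997
[[3.0, -1.87, -2.31, 0.0, 0.0, -0.126], [6.0, -3.74, -4.63, -0.001, 0.0, -0.251], [9.0, -5.61, -6.94, -0.001, 0.0, -0.377], [12.8, -9.04, -7.08, -0.001, 0.0, -0.499], [16.59, -12.46, -7.22, -0.001, 0.0, -0.62], [20.38, -15.89, -7.36, -0.001, 0.0, -0.742], [24.18, -19.32, -7.5, -0.001, -0.001, -0.863], [27.97, -22.74, -7.63, -0.001, -0.001, -0.984]]
[[4.95, 1.26, -0.14, 0.0, 0.0, -0.121], [9.9, 2.53, -0.29, 0.0, 0.0, -0.243], [14.93, 2.12, -0.29, 0.0, 0.0, -0.36], [19.96, 1.71, -0.29, 0.0, 0.0, -0.476], [24.99, 1.3, -0.29, 0.0, 0.0, -0.593], [30.01, 0.89, -0.29, 0.0, 0.0, -0.71], [35.04, 0.49, -0.29, 0.0, 0.0, -0.826], [40.07, 0.08, -0.29, 0.0, 0.0, -0.943]]
[[1.87, 2.21, 0.17, 0.0, 0.0, -0.069], [3.74, 4.42, 0.33, 0.0, 0.0, -0.139], [5.61, 6.62, 0.5, 0.0, 0.0, -0.208], [7.48, 8.83, 0.67, 0.0, 0.0, -0.278], [9.36, 11.04, 0.83, 0.0, 0.0, -0.348], [11.23, 13.25, 1.0, 0.0, 0.0, -0.417], [11.23, 13.25, 1.0, 0.0, 0.0, -0.417], [11.23, 13.25, 1.0, 0.0, 0.0, -0.417]]
soap [0.55425041 0.5568815  0.06      ]
```

Emit:
play_rows:
  steps:
    - [[3,-1.9,-2.3,0,0,-0.125],[6,-3.7,-4.6,0,0,-0.25],[9,-5.6,-7,0,0,-0.38],[12.8,-9,-7.1,0,0,-0.5],[16.6,-12.5,-7.2,0,0,-0.62],[20.4,-15.9,-7.4,0,0,-0.74],[24.2,-19.3,-7.5,0,0,-0.86],[28,-22.7,-7.6,0,0,-0.98]]
  fingers: 0

```text
clock: 1.1
tool_pos: [0.4152, -0.2903, 0.3072]
orientation: [-3.141, 0.0, 1.357]
wrist_force: [0.8, -0.9, 0.3]
gripper_width: -0.0
```

Emit:
play_rows:
  steps:
    - [[5,1.3,-0.1,0,0,-0.12],[9.9,2.5,-0.3,0,0,-0.24],[14.9,2.1,-0.3,0,0,-0.36],[20,1.7,-0.3,0,0,-0.48],[25,1.3,-0.3,0,0,-0.6],[30,0.9,-0.3,0,0,-0.71],[35,0.5,-0.3,0,0,-0.83],[40,0.1,-0.3,0,0,-0.94]]

```text
clock: 2.1
tool_pos: [0.5022, 0.0998, 0.3102]
orientation: [-3.141, 0.0, 2.296]
wrist_force: [1.3, -0.6, -0.0]
gripper_width: 0.001
```

Emit:
play_rows:
  steps:
    - [[1.9,2.2,0.2,0,0,-0.07],[3.7,4.4,0.3,0,0,-0.14],[5.6,6.6,0.5,0,0,-0.21],[7.5,8.8,0.7,0,0,-0.28],[9.4,11,0.8,0,0,-0.35],[11.2,13.2,1,0,0,-0.42],[11.2,13.2,1,0,0,-0.42],[11.2,13.2,1,0,0,-0.42]]

```text
clock: 3.1
tool_pos: [0.5274, 0.2689, 0.3]
orientation: [-3.141, -0.0, 2.711]
wrist_force: [-1.2, 0.3, 0.4]
gripper_width: 0.002
```

Run:
```python
from h import *
s=np.load("sink.npy")
f=lambda ph,r=.15:tuple(s2w(s,[[.07-r*np.cos(ph),.262-r*np.sin(ph),0]])[0][:2])
y=2.717
w=[(*f(.15),.17,y,6),(*f(.15),.17,y,2)]
for i,ph in enumerate(np.linspace(.15,1.55,25)[1:]):w.append((*f(ph),.17,y,1))
w+=[(*f(1.55),.17,y,2),(*f(1.35),.17,y,2),(*f(1.35),.30,y,4)]
plan(w)
```

```text
at 3.1 [0.5274 0.2689 0.3   ] [-3.141 -0.     2.711] F [-1.2  0.3  0.4] w 0.002
[[0.06, 0.01, 2.17, 0.0, 0.0, -0.001], [0.13, 0.03, 4.33, 0.0, 0.0, -0.002], [0.19, 0.04, 6.5, 0.0, 0.0, -0.003], [0.26, 0.06, 8.67, -0.001, 0.0, -0.004], [0.32, 0.07, 10.83, -0.001, 0.0, -0.005], [0.38, 0.08, 13.0, -0.001, 0.0, -0.006], [0.38, 0.08, 13.0, -0.001, 0.0, -0.006], [0.38, 0.08, 13.0, -0.001, 0.0, -0.006]]
[[-0.42, -0.77, 0.0, 0.0, 0.0, 0.0], [-0.89, -1.51, 0.0, 0.0, 0.0, 0.0], [-1.4, -2.22, 0.0, 0.0, 0.0, 0.0], [-1.95, -2.9, 0.0, 0.0, 0.0, 0.0], [-2.54, -3.54, 0.0, 0.0, 0.0, 0.0], [-3.16, -4.16, 0.0, 0.0, 0.0, 0.0], [-3.82, -4.73, 0.0, 0.0, 0.0, 0.0], [-4.52, -5.26, 0.0, 0.0, 0.0, 0.0]]
[[-0.72, -0.49, 0.0, 0.0, 0.0, 0.0], [-1.47, -0.94, 0.0, 0.0, 0.0, 0.0], [-2.25, -1.35, 0.0, 0.0, 0.0, 0.0], [-3.04, -1.71, 0.0, 0.0, 0.0, 0.0], [-3.86, -2.02, 0.0, 0.0, 0.0, 0.0], [-4.7, -2.29, 0.0, 0.0, 0.0, 0.0], [-5.54, -2.5, 0.0, 0.0, 0.0, 0.0], [-6.4, -2.67, 0.0, 0.0, 0.0, 0.0]]
[[-0.87, -0.12, 0.0, 0.0, 0.0, 0.0], [-1.74, -0.18, 0.0, 0.0, 0.0, 0.0], [-2.61, -0.19, 0.0, 0.0, 0.0, 0.0], [-3.49, -0.16, 0.0, 0.0, 0.0, 0.0], [-4.36, -0.07, 0.0, 0.0, 0.0, 0.0], [-5.22, 0.07, 0.0, 0.0, 0.0, 0.0], [-6.08, 0.26, 0.0, 0.0, 0.0, 0.0], [-6.92, 0.5, 0.0, 0.0, 0.0, 0.0]]
[[0.0, 0.0, 0.0, 0.0, 0.0, 0.0], [0.0, 0.0, 0.0, 0.0, 0.0, 0.0], [1.47, -0.3, 0.0, 0.0, 0.0, 0.0], [2.93, -0.61, 0.0, 0.0, 0.0, 0.0], [2.93, -0.61, -3.25, 0.0, 0.0, 0.0], [2.93, -0.61, -6.5, 0.0, 0.0, 0.0], [2.93, -0.61, -9.75, 0.0, 0.0, 0.0], [2.93, -0.61, -13.0, 0.0, 0.0, 0.0]]
```

Emit:
play_rows:
  steps:
    - [[0.1,0,2.2,0,0,0],[0.1,0,4.3,0,0,0],[0.2,0,6.5,0,0,0],[0.3,0.1,8.7,0,0,0],[0.3,0.1,10.8,0,0,0],[0.4,0.1,13,0,0,0],[0.4,0.1,13,0,0,0]]

```text
clock: 3.98
tool_pos: [0.5237, 0.2703, 0.1691]
orientation: [-3.139, -0.001, 2.711]
wrist_force: [0.0, -0.1, 0.3]
gripper_width: -0.002
```

Emit:
play_rows:
  steps:
    - [[-0.4,-0.8,0,0,0,0],[-0.9,-1.5,0,0,0,0],[-1.4,-2.2,0,0,0,0],[-1.95,-2.9,0,0,0,0],[-2.5,-3.5,0,0,0,0],[-3.2,-4.2,0,0,0,0],[-3.8,-4.7,0,0,0,0],[-4.5,-5.3,0,0,0,0]]

```text
clock: 4.97
tool_pos: [0.5431, 0.205, 0.1702]
orientation: [3.142, -0.0, 2.713]
wrist_force: [0.0, 4.1, -0.6]
gripper_width: -0.0
```

Emit:
play_rows:
  steps:
    - [[-0.7,-0.5,0,0,0,0],[-1.5,-0.9,0,0,0,0],[-2.25,-1.35,0,0,0,0],[-3,-1.7,0,0,0,0],[-3.9,-2,0,0,0,0],[-4.7,-2.3,0,0,0,0],[-5.5,-2.5,0,0,0,0],[-6.4,-2.7,0,0,0,0]]

```text
clock: 5.98
tool_pos: [0.5903, 0.1539, 0.1703]
orientation: [-3.141, -0.0, 2.713]
wrist_force: [-1.3, 3.5, -0.0]
gripper_width: -0.0
```

Emit:
play_rows:
  steps:
    - [[-0.9,-0.1,0,0,0,0],[-1.7,-0.2,0,0,0,0],[-2.6,-0.2,0,0,0,0],[-3.5,-0.2,0,0,0,0],[-4.4,-0.1,0,0,0,0],[-5.2,0.1,0,0,0,0],[-6.1,0.3,0,0,0,0],[-6.9,0.5,0,0,0,0]]

```text
clock: 6.98
tool_pos: [0.6554, 0.1299, 0.1702]
orientation: [-3.141, -0.0, 2.713]
wrist_force: [-3.1, 2.4, 0.2]
gripper_width: -0.0
```

Run:
```python
from h import *
from station import viewer,observe
s=np.load("sink.npy")
o=observe();p=w2s(s,o["tool_pos"]);print(p,o["wrist_force"]);d=p[0,:2]-[.07,.262];print(np.arctan2(-d[1],-d[0]))
c=viewer.capture("top");pickle.dump(c,open("top1.pkl","wb"));cv2.imwrite("pics/top1.png",cv2.resize(c["frame"][100:295,142:402],None,fx=3,fy=3,interpolation=cv2.INTER_CUBIC))
```

```text
[[0.06616348 0.11193467 0.17023601]] [-3.08544916  2.39599784  0.1719712 ]
1.545236221138095
```

View pics/top1.png

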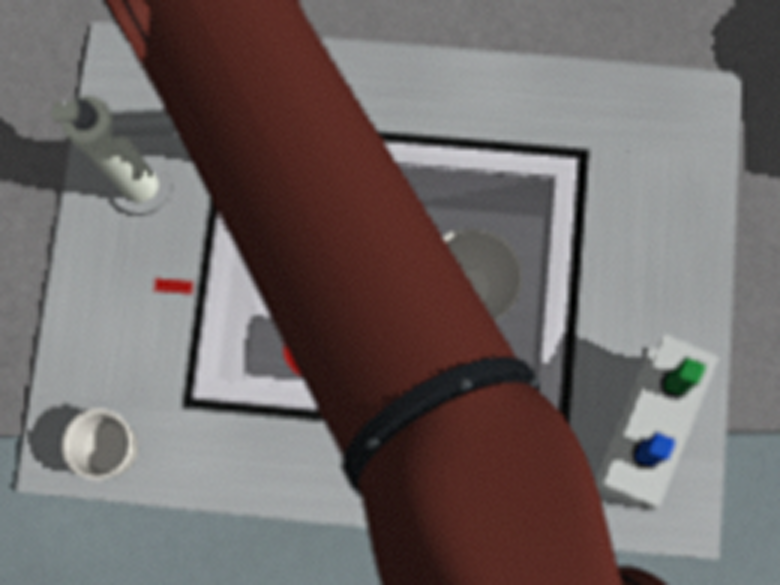

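Emit:
play_rows:
  steps:
    - [[1.5,-0.3,0,0,0,0],[3,-0.6,0,0,0,0],[3,-0.6,-3.3,0,0,0],[3,-0.6,-6.5,0,0,0],[3,-0.6,-9.8,0,0,0],[3,-0.6,-13,0,0,0]]

```text
clock: 7.78
tool_pos: [0.624, 0.1372, 0.3018]
orientation: [-3.141, 0.001, 2.713]
wrist_force: [-0.7, 0.1, -1.0]
gripper_width: -0.001
```

Run:
```python
from h import *
y=np.pi-.425
plan([(.391,-.2135,.28,y,14),(.391,-.2135,.26,y,2)])
```

```text
at 7.775 [0.624  0.1372 0.3018] [-3.141e+00  1.000e-03  2.713e+00] F [-0.7  0.1 -1. ] w -0.001
[[0.47, -2.97, 0.16, 0.0, 0.0, 0.0], [0.95, -5.94, 0.31, 0.0, 0.0, 0.0], [1.42, -8.91, 0.47, 0.0, 0.0, -0.001], [1.89, -11.88, 0.63, 0.0, 0.0, -0.001], [2.37, -14.85, 0.78, 0.0, 0.0, -0.001], [2.84, -17.82, 0.94, 0.0, 0.001, -0.001], [3.31, -20.79, 1.1, 0.0, 0.001, -0.002], [3.79, -23.76, 1.25, 0.0, 0.001, -0.002]]
[[0.48, -2.97, 0.16, 0.0, 0.0, 0.0], [0.96, -5.94, 0.31, 0.0, 0.0, 0.0], [1.44, -8.91, 0.47, 0.0, 0.0, -0.001], [1.92, -11.88, 0.63, 0.0, 0.0, -0.001], [2.39, -14.84, 0.78, 0.0, 0.0, -0.001], [2.87, -17.81, 0.94, 0.0, 0.001, -0.001], [2.87, -17.81, 1.94, 0.0, 0.001, -0.001], [2.87, -17.81, 2.94, 0.0, 0.001, -0.001]]
```

Emit:
play_rows:
  steps:
    - [[0.5,-3,0.2,0,0,0],[1,-6,0.3,0,0,0],[1.4,-9,0.5,0,0,0],[1.9,-12,0.6,0,0,0],[2.4,-15,0.8,0,0,0],[2.8,-18,0.9,0,0,0],[3.3,-21,1.1,0,0,0],[3.8,-24,1.3,0,0,0]]
  fingers: 6

```text
clock: 8.78
tool_pos: [0.4891, -0.0658, 0.2872]
orientation: [-3.14, 0.001, 2.713]
wrist_force: [0.2, -1.1, 0.6]
gripper_width: 0.704
```

Emit:
play_rows:
  steps:
    - [[0.5,-3,0.2,0,0,0],[1,-6,0.3,0,0,0],[1.4,-9,0.5,0,0,0],[1.9,-12,0.6,0,0,0],[2.4,-15,0.8,0,0,0],[2.9,-17.6,0.9,0,0,0],[2.9,-17.6,1.9,0,0,0],[2.9,-17.6,2.9,0,0,0]]

```text
clock: 9.78
tool_pos: [0.391, -0.2125, 0.2577]
orientation: [-3.141, 0.0, 2.713]
wrist_force: [0.3, 0.4, -0.3]
gripper_width: 0.702
```

Run:
```python
from h import *
from station import viewer
y=np.pi-.425
plan([(.391,-.2135,.26,y,1),(.391,-.2135,.116,y,6),(.391,-.2135,.116,y,1)])
for n in("top","side"):
    c=viewer.capture(n);pickle.dump(c,open(n+"2.pkl","wb"))
a=cv2.resize(load("top2")["frame"][100:295,142:402],None,fx=1.5,fy=1.5);b=cv2.resize(load("side2")["frame"][100:295,200:460],None,fx=1.5,fy=1.5)
cv2.imwrite("pics/c2.png",np.hstack([a,b]))
```

```text
at 9.775 [ 0.391  -0.2125  0.2577] [-3.141  0.     2.713] F [ 0.3  0.4 -0.3] w 0.702
[[-0.04, -0.1, -0.23, 0.0, 0.0, -0.003], [-0.04, -0.1, 2.17, 0.0, 0.0, -0.003], [-0.04, -0.09, 4.57, 0.0, 0.0, -0.003], [-0.04, -0.09, 6.97, 0.0, 0.0, -0.003], [-0.04, -0.09, 9.37, 0.0, 0.0, -0.003], [-0.03, -0.09, 11.77, 0.0, 0.0, -0.003], [-0.03, -0.09, 14.17, 0.0, 0.0, -0.003], [-0.03, -0.09, 14.17, 0.0, 0.0, -0.003]]
```

View pics/c2.png

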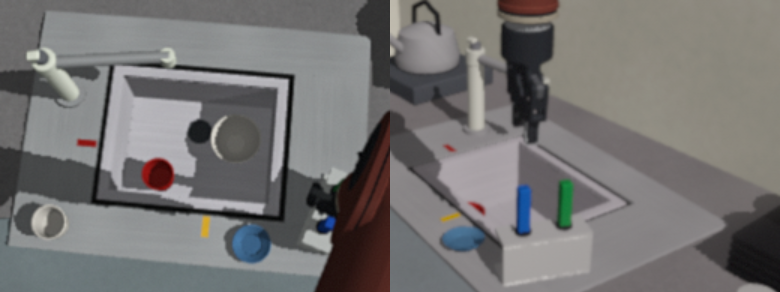

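Run:
```python
from h import *
T,S=load("top2"),load("side2");s=np.load("sink.npy")
P=[[.391,-.2125,.2577],[.391,-.2135,.171]]
print((proj(T,P)-[142,100])*1.5,(proj(S,P)-[200,100])*1.5+[390,0])
n=w2s(s,onz(T,(142+168/1.5,100+57/1.5),.199))[0];v=n[:2]-[.07,.262];print(n,np.hypot(*v),np.arctan2(-v[1],-v[0]))
```

```text
[[339.37432803 216.84145341]
 [330.3379151  222.12862109]] [[524.57399964 135.93579987]
 [523.79528323 186.67416068]]
[0.09352814 0.04455124 0.199     ] 0.21871794033248798 1.6785778665524238
```

Emit:
play_rows:
  steps:
    - [[0,-0.1,2.2,0,0,0],[0,-0.1,4.6,0,0,0],[0,-0.1,7,0,0,0],[0,-0.1,9.4,0,0,0],[0,-0.1,11.8,0,0,0],[0,-0.1,14,0,0,0],[0,-0.1,14,0,0,0]]

```text
clock: 10.75
tool_pos: [0.3901, -0.2131, 0.1171]
orientation: [3.141, -0.003, 2.714]
wrist_force: [-1.0, -0.4, 0.2]
gripper_width: 0.7
```

Emit:
play_rows:
  steps:
    - [[0,0,0,0,0,0],[0,0,0,0,0,0],[0,0,0,0,0,0],[0,0,0,0,0,0],[0,0,0,0,0,0]]
  fingers: 0.5
  grip_force: 60

```text
clock: 11.38
tool_pos: [0.391, -0.2145, 0.1187]
orientation: [-3.142, 0.001, 2.713]
wrist_force: [-0.7, 0.1, 3.2]
gripper_width: 0.231
```

Emit:
play_rows:
  steps:
    - [[0,0,-0.5,0,0,0],[0,0,-2,0,0,0],[0,0,-4,0,0,0],[0,0,-6,0,0,0],[0,0,-8,0,0,0],[0,0,-10,0,0,0],[0,0,-12,0,0,0],[0,0,-12,0,0,0]]

```text
clock: 12.38
tool_pos: [0.3916, -0.2147, 0.2403]
orientation: [-3.141, 0.003, 2.713]
wrist_force: [0.4, -0.3, -1.0]
gripper_width: 0.229
```

Run:
```python
from h import *
from station import viewer,observe
c=viewer.capture("side");pickle.dump(c,open("side3.pkl","wb"))
p=observe()["tool_pos"];print(p,observe()["wrist_force"])
q=proj(c,[p,p-[0,0,.0957]]);print(q)
x,y=(q[1]-[60,70]).astype(int);print(x,y)
cv2.imwrite("pics/s3.png",cv2.resize(c["frame"][y:y+115,x:x+120],None,fx=5,fy=5,interpolation=cv2.INTER_CUBIC))
print((q-[x,y])*5)
```

```text
[ 0.39099297 -0.21446022  0.23896854] [ 0.38287617 -0.60861274 -1.52087515]
[[290.1045607  198.41046355]
 [289.21290208 234.86605181]]
229 164
[[305.52280352 172.05231775]
 [301.06451038 354.33025903]]
```

View pics/s3.png

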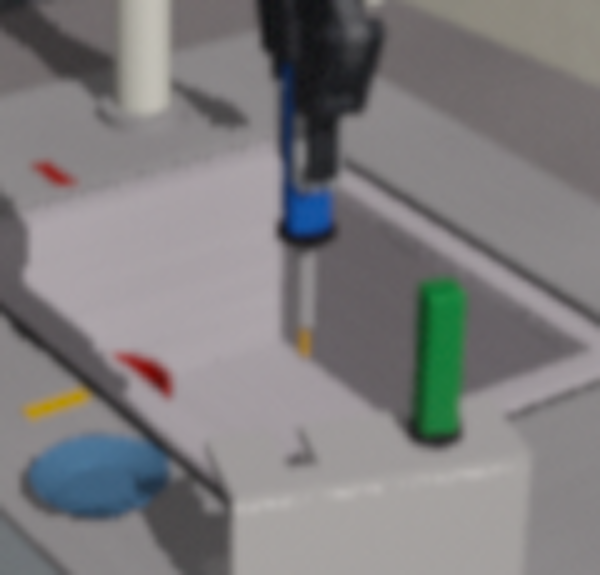

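```bash
cat >> h.py <<'E'
OFF=np.array([-.0011,0,.0957])
def tipwp(s,x,y,z,yaw,n,tilt=0):
    P=s2w(s,[[x,y,z]])[0]-down(yaw,tilt).apply(OFF);return (*P,yaw,n,tilt)
def tipnow(s):
    from station import observe
    o=observe();return w2s(s,o["tool_pos"]+R.from_euler('xyz',o["orientation"]).apply(OFF))[0]
E
python3 - <<'E'
from h import *
s=np.load("sink.npy")
plan([tipwp(s,-.146,-.04,.14,2.713,7),tipwp(s,-.146,-.04,.14,2.713,1),tipwp(s,-.146,-.04,.03,2.713,5),tipwp(s,-.146,-.04,.03,2.713,2)])
E
```

```text
at 12.425 [ 0.391  -0.2145  0.239 ] [-3.141e+00  1.000e-03  2.713e+00] F [ 0.4 -0.6 -1.5] w 0.231
[[0.79, 3.01, 0.04, 0.0, 0.0, 0.0], [1.58, 6.02, 0.09, 0.0, 0.0, 0.0], [2.37, 9.03, 0.13, 0.0, 0.001, 0.0], [3.16, 12.03, 0.18, 0.0, 0.001, 0.0], [3.95, 15.04, 0.22, 0.0, 0.001, 0.0], [4.74, 18.05, 0.27, 0.0, 0.001, 0.0], [5.53, 21.06, 0.31, 0.0, 0.001, 0.0], [5.53, 21.06, 0.31, 0.0, 0.001, 0.0]]
[[0.0, 0.0, 2.2, 0.0, 0.0, 0.0], [0.0, 0.0, 4.4, 0.0, 0.0, 0.0], [0.0, 0.0, 6.6, 0.0, 0.0, 0.0], [0.0, 0.0, 8.8, 0.0, 0.0, 0.0], [0.0, 0.0, 11.0, 0.0, 0.0, 0.0], [0.0, 0.0, 11.0, 0.0, 0.0, 0.0], [0.0, 0.0, 11.0, 0.0, 0.0, 0.0]]
```

Emit:
play_rows:
  steps:
    - [[0.8,3,0,0,0,0],[1.6,6,0.1,0,0,0],[2.4,9,0.1,0,0,0],[3.2,12,0.2,0,0,0],[4,15,0.2,0,0,0],[4.7,18,0.3,0,0,0],[5.5,21,0.3,0,0,0],[5.5,21,0.3,0,0,0]]

```text
clock: 13.42
tool_pos: [0.4278, 0.0017, 0.2347]
orientation: [3.141, -0.001, 2.717]
wrist_force: [-0.1, -0.8, -0.8]
gripper_width: 0.227
```

Emit:
play_rows:
  steps:
    - [[0,0,2.2,0,0,0],[0,0,4.4,0,0,0],[0,0,6.6,0,0,0],[0,0,8.8,0,0,0],[0,0,11,0,0,0],[0,0,11,0,0,0],[0,0,11,0,0,0]]

```text
clock: 14.3
tool_pos: [0.4282, -0.0008, 0.1258]
orientation: [3.141, 0.0, 2.712]
wrist_force: [0.3, 0.1, -1.1]
gripper_width: 0.229
```

Run:
```python
from h import *
from station import viewer,observe
s=np.load("sink.npy");t=tipnow(s);print(t,observe()["orientation"],observe()["q"],observe()["wrist_force"])
c=viewer.capture("side");pickle.dump(c,open("side4.pkl","wb"))
q=proj(c,[s2w(s,[t])[0],*s2w(s,[[-.146,-.04,.008],[-.158,-.04,.008],[-.146,0,.008],[-.146,-.08,.008],[-.146,.186,.008]])])
x,y=(q[0]-[60,70]).astype(int)
im=cv2.resize(c["frame"][y:y+100,x:x+130],None,fx=6,fy=6,interpolation=cv2.INTER_CUBIC)
cv2.imwrite("pics/s4.png",im)
print((q-[x,y]+.5)*6-.5)
```

```text
[-0.14596783 -0.04089592  0.03010748] [3.14143254e+00 7.56308150e-05 2.71230466e+00] [ 0.69269124  0.00744096 -0.78254923  2.07448997  0.00589229  1.06168839
  1.04879303] [ 0.27166712  0.14189069 -1.11327634]
[[362.61804438 428.43643861]
 [362.48179399 467.87565439]
 [340.6084601  475.14608749]
 [319.78005144 431.60384232]
 [407.07519536 505.72535911]
 [143.10029041 281.23841278]]
```

View pics/s4.png

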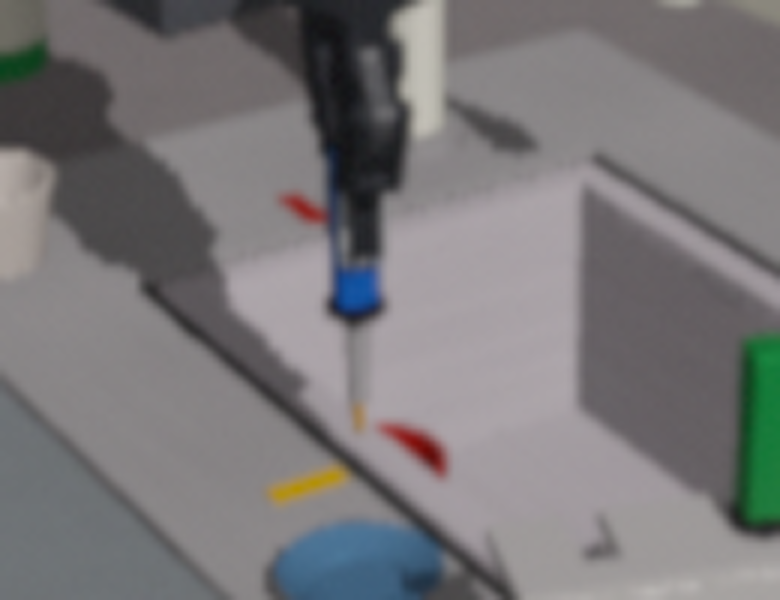

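Emit:
play_rows:
  steps:
    - [[0,0.1,0.6,0,0,0],[0,0.1,1.2,0,0,0],[0,0.1,1.8,0,0,0],[0,0.1,2.1,0,0,0],[0,0.1,2.4,0,0,0],[0,0.1,2.6,0,0,0],[0,0.1,2.6,0,0,0],[0,0.1,2.6,0,0,0]]

```text
clock: 15.35
tool_pos: [0.4285, 0.0004, 0.0994]
orientation: [3.142, 0.0, 2.713]
wrist_force: [0.1, 0.2, -1.2]
gripper_width: 0.222
```

Run:
```python
from h import *
from station import observe
s=np.load("sink.npy");print(tipnow(s),observe()["wrist_force"],observe()["torque"])
```

```text
[-0.14572239 -0.03963941  0.00372929] [ 0.10986576  0.23684143 -1.22628302] [-0.01499585 -0.00036131  0.00745273]
```

Emit:
play_rows:
  steps:
    - [[0,0,0.1,0,0,0],[0,0,0.15,0,0,0],[0,0,0.15,0,0,0]]

```text
clock: 15.72
tool_pos: [0.4284, 0.0004, 0.0978]
orientation: [3.142, -0.0, 2.713]
wrist_force: [0.5, 0.1, -1.0]
gripper_width: 0.228
```

Emit:
play_rows:
  steps:
    - [[0,0,0.05,0,0,0],[0,0,0.05,0,0,0]]

```text
clock: 15.98
tool_pos: [0.4285, 0.0004, 0.0974]
orientation: [3.142, 0.0, 2.713]
wrist_force: [-0.2, -0.1, 0.8]
gripper_width: 0.224
```

Run:
```python
from h import *
s=np.load("sink.npy");t=tipnow(s);print(t)
plan([tipwp(s,-.146,.02,.0018,2.713,8),tipwp(s,-.146,.08,.0018,2.713,8),tipwp(s,-.146,.14,.0018,2.713,8),tipwp(s,-.146,.186,.0018,2.713,7),tipwp(s,-.146,.186,.0018,2.713,1)])
```

```text
[-0.1457597  -0.03963271  0.00169708]
at 15.975 [4.285e-01 4.000e-04 9.740e-02] [3.142 0.    2.713] F [-0.2 -0.1  0.8] w 0.224
[[0.24, 0.7, 0.0, 0.0, 0.0, 0.0], [0.49, 1.41, 0.0, 0.0, 0.0, 0.0], [0.73, 2.11, 0.0, 0.0, 0.0, 0.0], [0.98, 2.82, -0.01, 0.0, 0.0, 0.0], [1.22, 3.52, -0.01, 0.0, 0.0, 0.0], [1.47, 4.23, -0.01, 0.0, 0.0, 0.0], [1.71, 4.93, -0.01, 0.0, 0.0, 0.0], [1.95, 5.63, -0.01, 0.0, 0.0, 0.0]]
[[0.24, 0.71, 0.0, 0.0, 0.0, 0.0], [0.49, 1.42, 0.0, 0.0, 0.0, 0.0], [0.73, 2.13, 0.0, 0.0, 0.0, 0.0], [0.97, 2.84, 0.0, 0.0, 0.0, 0.0], [1.21, 3.55, 0.0, 0.0, 0.0, 0.0], [1.46, 4.26, 0.0, 0.0, 0.0, 0.0], [1.7, 4.97, 0.0, 0.0, 0.0, 0.0], [1.94, 5.68, 0.0, 0.0, 0.0, 0.0]]
[[0.24, 0.71, 0.0, 0.0, 0.0, 0.0], [0.49, 1.42, 0.0, 0.0, 0.0, 0.0], [0.73, 2.13, 0.0, 0.0, 0.0, 0.0], [0.97, 2.84, 0.0, 0.0, 0.0, 0.0], [1.21, 3.55, 0.0, 0.0, 0.0, 0.0], [1.46, 4.26, 0.0, 0.0, 0.0, 0.0], [1.7, 4.97, 0.0, 0.0, 0.0, 0.0], [1.94, 5.68, 0.0, 0.0, 0.0, 0.0]]
[[0.21, 0.62, 0.0, 0.0, 0.0, 0.0], [0.43, 1.24, 0.0, 0.0, 0.0, 0.0], [0.64, 1.87, 0.0, 0.0, 0.0, 0.0], [0.85, 2.49, 0.0, 0.0, 0.0, 0.0], [1.06, 3.11, 0.0, 0.0, 0.0, 0.0], [1.28, 3.73, 0.0, 0.0, 0.0, 0.0], [1.49, 4.35, 0.0, 0.0, 0.0, 0.0], [1.49, 4.35, 0.0, 0.0, 0.0, 0.0]]
```

Emit:
play_rows:
  steps:
    - [[0.24,0.7,0,0,0,0],[0.48,1.4,0,0,0,0],[0.72,2.1,0,0,0,0],[0.97,2.8,0,0,0,0],[1.21,3.5,0,0,0,0],[1.45,4.2,0,0,0,0],[1.7,4.9,0,0,0,0],[1.94,5.6,0,0,0,0]]

```text
clock: 16.98
tool_pos: [0.4341, 0.0598, 0.0973]
orientation: [-3.142, 0.0, 2.713]
wrist_force: [-0.3, -2.8, 1.0]
gripper_width: 0.227
```

Run:
```python
from h import *
s=np.load("sink.npy");print(tipnow(s))
plan([tipwp(s,-.146,.08,.0018,2.713,8)])
```

```text
[-0.14603859  0.0200584   0.00163449]
at 16.975 [0.4341 0.0598 0.0973] [-3.142  0.     2.713] F [-0.3 -2.8  1. ] w 0.227
[[0.24, 0.71, 0.0, 0.0, 0.0, 0.0], [0.48, 1.42, 0.0, 0.0, 0.0, 0.0], [0.73, 2.13, -0.01, 0.0, 0.0, 0.0], [0.97, 2.84, -0.01, 0.0, 0.0, 0.0], [1.21, 3.54, -0.01, 0.0, 0.0, 0.0], [1.45, 4.25, -0.01, 0.0, 0.0, 0.0], [1.7, 4.96, -0.01, 0.0, 0.0, 0.0], [1.94, 5.67, -0.02, 0.0, 0.0, 0.0]]
```

Emit:
play_rows:
  steps:
    - [[0.24,0.7,0,0,0,0],[0.48,1.4,0,0,0,0],[0.73,2.1,0,0,0,0],[0.97,2.8,0,0,0,0],[1.21,3.5,0,0,0,0],[1.45,4.2,0,0,0,0],[1.7,4.95,0,0,0,0],[1.94,5.65,0,0,0,0]]

```text
clock: 17.98
tool_pos: [0.4399, 0.1194, 0.0973]
orientation: [-3.142, -0.0, 2.713]
wrist_force: [0.5, -2.8, 2.1]
gripper_width: 0.227
```

Run:
```python
from h import *
from station import viewer
s=np.load("sink.npy");t=tipnow(s);print(t)
plan([tipwp(s,-.146,.14,.0018,2.713,8)])
c=viewer.capture("side");pickle.dump(c,open("side5.pkl","wb"))
q=proj(c,[s2w(s,[t])[0],*s2w(s,[[-.146,.11,.008],[-.146,.05,.008],[-.146,.186,.008]])])
x,y=(q[0]-[60,60]).astype(int)
cv2.imwrite("pics/s5.png",cv2.resize(c["frame"][y:y+100,x:x+130],None,fx=6,fy=6,interpolation=cv2.INTER_CUBIC))
print((q-[x,y]+.5)*6-.5)
```

```text
[-0.1461397   0.07989461  0.00161971]
at 17.975 [0.4399 0.1194 0.0973] [-3.142 -0.     2.713] F [ 0.5 -2.8  2.1] w 0.227
[[0.24, 0.71, 0.0, 0.0, 0.0, 0.0], [0.48, 1.42, 0.0, 0.0, 0.0, 0.0], [0.73, 2.13, -0.01, 0.0, 0.0, 0.0], [0.97, 2.85, -0.01, 0.0, 0.0, 0.0], [1.21, 3.56, -0.01, 0.0, 0.0, 0.0], [1.45, 4.27, -0.01, 0.0, 0.0, 0.0], [1.69, 4.98, -0.02, 0.0, 0.0, 0.0], [1.94, 5.69, -0.02, 0.0, 0.0, 0.0]]
[[365.97993462 362.62731782]
 [337.2458731  327.2900669 ]
 [394.8987394  376.34865917]
 [269.10029041 269.23841278]]
```

View pics/s5.png

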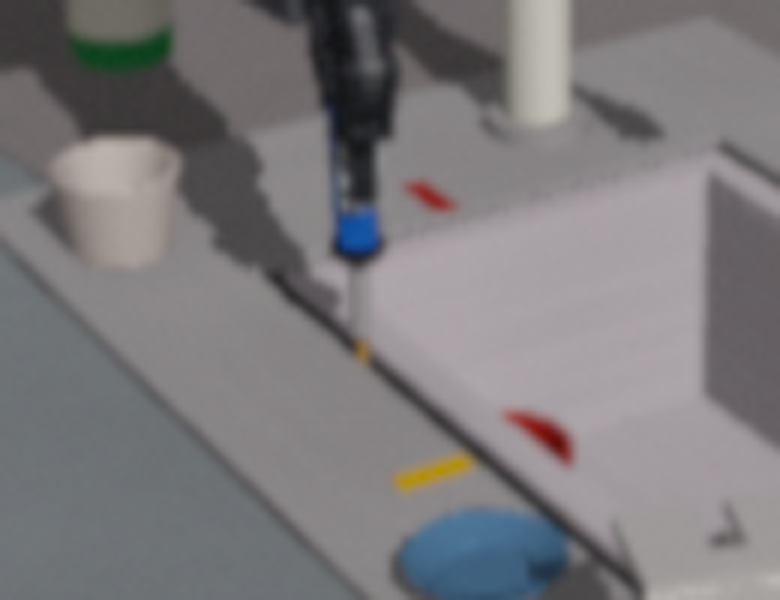

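Emit:
play_rows:
  steps:
    - [[0.24,0.7,0,0,0,0],[0.48,1.4,0,0,0,0],[0.73,2.1,0,0,0,0],[0.97,2.85,0,0,0,0],[1.21,3.55,0,0,0,0],[1.45,4.25,0,0,0,0],[1.69,4.95,0,0,0,0],[1.94,5.65,0,0,0,0]]

```text
clock: 19.02
tool_pos: [0.4458, 0.1788, 0.0973]
orientation: [-3.142, -0.0, 2.713]
wrist_force: [-0.1, -2.1, 2.7]
gripper_width: 0.229
```

Run:
```python
from h import *
s=np.load("sink.npy");print(tipnow(s))
plan([tipwp(s,-.146,.188,.0018,2.713,7),tipwp(s,-.146,.188,.0018,2.713,1)])
```

```text
[-0.14614181  0.13958     0.00162801]
at 19.025 [0.4458 0.1788 0.0973] [-3.142 -0.     2.713] F [-0.1 -2.1  2.7] w 0.229
[[0.22, 0.66, 0.0, 0.0, 0.0, 0.0], [0.44, 1.31, 0.0, 0.0, 0.0, 0.0], [0.67, 1.97, -0.01, 0.0, 0.0, 0.0], [0.89, 2.62, -0.01, 0.0, 0.0, 0.0], [1.11, 3.28, -0.01, 0.0, 0.0, 0.0], [1.33, 3.93, -0.01, 0.0, 0.0, 0.0], [1.56, 4.59, -0.02, 0.0, 0.0, 0.0], [1.56, 4.59, -0.02, 0.0, 0.0, 0.0]]
```

Emit:
play_rows:
  steps:
    - [[0.22,0.66,0,0,0,0],[0.44,1.3,0,0,0,0],[0.67,1.96,0,0,0,0],[0.89,2.6,0,0,0,0],[1.11,3.26,0,0,0,0],[1.33,3.9,0,0,0,0],[1.56,4.6,0,0,0,0],[1.56,4.6,0,0,0,0]]

```text
clock: 20.02
tool_pos: [0.4506, 0.2282, 0.0974]
orientation: [3.14, -0.001, 2.714]
wrist_force: [-0.1, 1.5, 1.4]
gripper_width: 0.229
```

Run:
```python
from h import *
from station import viewer
s=np.load("sink.npy");t=tipnow(s);print(t)
plan([tipwp(s,-.088,.1865,.0018,2.713,8),tipwp(s,-.030,.1865,.0018,2.713,8)])
c=viewer.capture("side");pickle.dump(c,open("side6.pkl","wb"))
q=proj(c,[s2w(s,[t])[0],*s2w(s,[[-.146,.186,.008],[-.146,.14,.008],[-.1,.186,.008],[-.03,.186,.008]])])
x,y=(q[0]-[60,60]).astype(int)
cv2.imwrite("pics/s6.png",cv2.resize(c["frame"][y:y+100,x:x+130],None,fx=6,fy=6,interpolation=cv2.INTER_CUBIC))
print((q-[x,y]+.5)*6-.5)
```

```text
[-0.14624312  0.18944443  0.00174395]
at 20.025 [0.4506 0.2282 0.0974] [ 3.140e+00 -1.000e-03  2.714e+00] F [-0.1  1.5  1.4] w 0.229
[[-0.7, 0.2, 0.0, 0.0, 0.0, 0.0], [-1.4, 0.4, 0.0, 0.0, 0.0, 0.0], [-2.1, 0.61, 0.0, 0.001, 0.0, 0.0], [-2.8, 0.81, 0.0, 0.001, 0.0, 0.001], [-3.5, 1.01, 0.0, 0.001, 0.0, 0.001], [-4.2, 1.21, 0.0, 0.001, 0.0, 0.001], [-4.9, 1.42, -0.01, 0.002, -0.001, 0.001], [-5.6, 1.62, -0.01, 0.002, -0.001, 0.001]]
[[-0.69, 0.23, 0.0, 0.0, 0.0, 0.0], [-1.37, 0.47, 0.0, 0.0, 0.0, 0.0], [-2.06, 0.7, 0.0, 0.0, 0.0, 0.0], [-2.74, 0.94, 0.0, 0.0, 0.0, 0.0], [-3.43, 1.17, 0.0, 0.0, 0.0, 0.0], [-4.12, 1.41, 0.0, 0.0, 0.0, 0.0], [-4.8, 1.64, 0.0, 0.0, 0.0, 0.0], [-5.49, 1.88, 0.0, 0.0, 0.0, 0.0]]
[[368.36926289 367.22439046]
 [371.10029041 359.23841278]
 [411.72194656 393.85150719]
 [447.51783631 337.59980879]
 [559.73816646 305.86208902]]
```

View pics/s6.png

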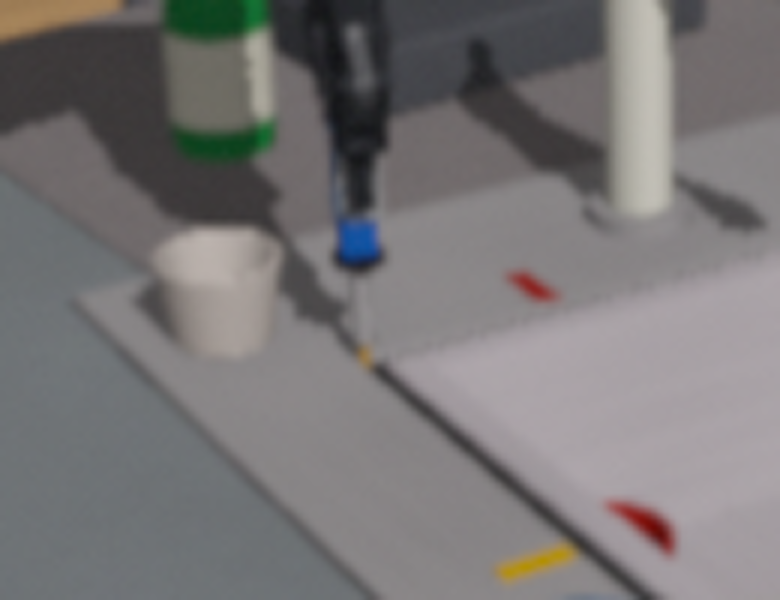

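Emit:
play_rows:
  steps:
    - [[-0.7,0.2,0,0,0,0],[-1.4,0.4,0,0,0,0],[-2.1,0.6,0,0,0,0],[-2.8,0.8,0,0,0,0],[-3.5,1,0,0,0,0],[-4.2,1.2,0,0,0,0],[-4.9,1.4,0,0,0,0],[-5.6,1.6,0,0,0,0]]

```text
clock: 21.08
tool_pos: [0.5088, 0.2179, 0.0974]
orientation: [3.141, -0.0, 2.713]
wrist_force: [-3.1, 2.2, 2.4]
gripper_width: 0.226
```

Run:
```python
from h import *
s=np.load("sink.npy");print(tipnow(s))
plan([tipwp(s,-.027,.1865,.0018,2.713,8)])
```

```text
[-0.08728166  0.18480625  0.00165071]
at 21.075 [0.5088 0.2179 0.0974] [ 3.141 -0.     2.713] F [-3.1  2.2  2.4] w 0.226
[[-0.71, 0.26, 0.0, 0.0, 0.0, 0.0], [-1.41, 0.53, 0.0, 0.0, 0.0, 0.0], [-2.12, 0.79, -0.01, 0.0, 0.0, 0.0], [-2.82, 1.06, -0.01, 0.0, 0.0, 0.0], [-3.53, 1.32, -0.01, 0.0, 0.0, 0.0], [-4.24, 1.59, -0.01, 0.0, 0.0, 0.0], [-4.94, 1.85, -0.01, 0.0, 0.0, 0.0], [-5.65, 2.12, -0.01, 0.0, 0.0, 0.0]]
```

Emit:
play_rows:
  steps:
    - [[-0.7,0.35,0,0,0,0],[-1.4,0.6,0,0,0,0],[-2.1,0.85,0,0,0,0],[-2.8,1.1,0,0,0,0],[-3.5,1.4,0,0,0,0],[-4.2,1.65,0,0,0,0],[-4.9,1.9,0,0,0,0],[-5.65,2.2,0,0,0,0]]

```text
clock: 22.08
tool_pos: [0.5693, 0.2143, 0.0973]
orientation: [-3.141, -0.0, 2.713]
wrist_force: [-3.4, -0.5, 3.1]
gripper_width: 0.228
```

Run:
```python
from h import *
from station import viewer
s=np.load("sink.npy");t=tipnow(s);print(t)
c=viewer.capture("side");pickle.dump(c,open("side7.pkl","wb"))
plan([tipwp(s,-.027,.1865,.0018,2.713,1)])
q=proj(c,[s2w(s,[t])[0],*s2w(s,[[-.03,.186,.008],[-.03,.198,.008],[-.1,.186,.008]])])
x,y=(q[0]-[60,60]).astype(int)
cv2.imwrite("pics/s7.png",cv2.resize(c["frame"][y:y+100,x:x+130],None,fx=6,fy=6,interpolation=cv2.INTER_CUBIC))
print((q-[x,y]+.5)*6-.5)
```

```text
[-0.0267655   0.18713832  0.00162681]
at 22.125 [0.5706 0.2141 0.0974] [3.141e+00 1.000e-03 2.712e+00] F [ 1.9 -1.5  2.2] w 0.224
[[0.13, -0.1, -0.01, 0.001, 0.001, -0.001]]
[[366.01882281 367.9679424 ]
 [361.73816646 359.86208902]
 [350.74298128 351.69522054]
 [249.51783631 391.59980879]]
```

View pics/s7.png

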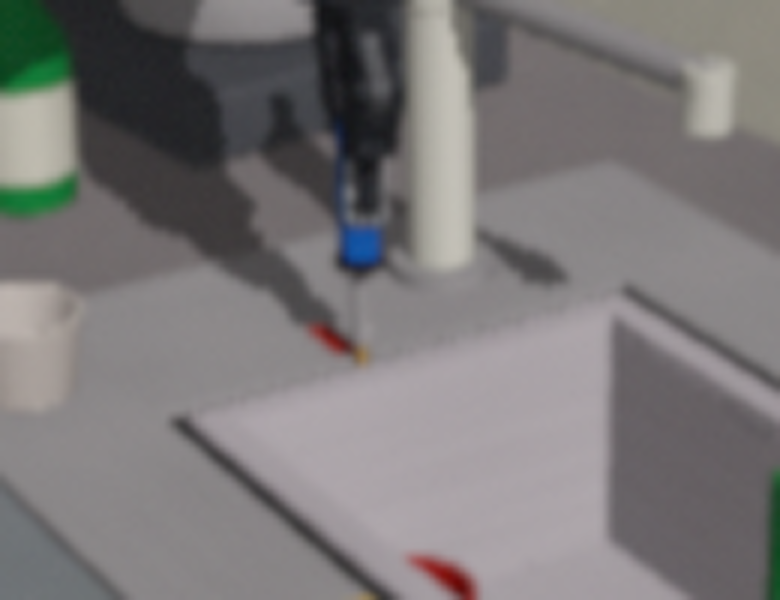

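Run:
```python
from h import *
plan([(.570,.214,.25,2.713,6),(.391,-.2145,.25,2.713,10),(.391,-.2145,.25,2.713,2),(.391,-.2145,.21,2.713,4),(.391,-.2145,.21,2.713,2)])
```

```text
at 22.125 [0.5706 0.2141 0.0974] [3.141e+00 1.000e-03 2.712e+00] F [ 1.9 -1.5  2.2] w 0.224
[[0.01, 0.0, -2.54, 0.0, 0.0, 0.0], [0.01, -0.01, -5.09, 0.0, 0.0, 0.0], [0.02, -0.01, -7.63, 0.0, 0.0, -0.001], [0.02, -0.01, -10.17, 0.0, 0.001, -0.001], [0.03, -0.02, -12.72, 0.001, 0.001, -0.001], [0.04, -0.02, -15.26, 0.001, 0.001, -0.001], [-0.12, -4.66, -15.26, 0.001, 0.001, -0.001], [-0.28, -9.3, -15.27, 0.001, 0.001, -0.001]]
[[-0.15, -4.64, 0.0, 0.0, 0.0, 0.0], [-0.31, -9.28, 0.0, 0.0, 0.0, 0.0], [-0.46, -13.92, 0.0, 0.0, 0.0, 0.0], [-0.61, -18.57, 0.0, 0.0, 0.0, 0.0], [-0.76, -23.21, 0.0, 0.0, 0.0, 0.0], [-0.92, -27.85, 0.0, 0.0, 0.0, 0.0], [-1.07, -32.49, 0.0, 0.0, 0.0, 0.0], [-1.22, -37.13, 0.0, 0.0, 0.0, 0.0]]
[[0.0, 0.0, 0.0, 0.0, 0.0, 0.0], [0.0, 0.0, 0.0, 0.0, 0.0, 0.0], [0.0, 0.0, 1.0, 0.0, 0.0, 0.0], [0.0, 0.0, 2.0, 0.0, 0.0, 0.0], [0.0, 0.0, 3.0, 0.0, 0.0, 0.0], [0.0, 0.0, 4.0, 0.0, 0.0, 0.0], [0.0, 0.0, 4.0, 0.0, 0.0, 0.0], [0.0, 0.0, 4.0, 0.0, 0.0, 0.0]]
```

Emit:
play_rows:
  steps:
    - [[0,0,-0.6,0,0,0],[0,0,-1.4,0,0,0],[0,0,-3.5,0,0,0],[0,0,-6.5,0,0,0],[0,0,-9.5,0,0,0],[0,0,-12.5,0,0,0],[0,0,-15.3,0,0,0],[-0.2,-4.6,-15.3,0,0,0]]

```text
clock: 23.12
tool_pos: [0.552, 0.1756, 0.2543]
orientation: [3.136, 0.003, 2.719]
wrist_force: [0.3, -0.6, -0.6]
gripper_width: 0.228
```

Emit:
play_rows:
  steps:
    - [[-0.2,-4.6,0,0,0,0],[-0.3,-9.3,0,0,0,0],[-0.5,-14,0,0,0,0],[-0.6,-18.5,0,0,0,0],[-0.8,-23.2,0,0,0,0],[-0.9,-28,0,0,0,0],[-1.1,-32.5,0,0,0,0],[-1.2,-37,0,0,0,0]]

```text
clock: 24.12
tool_pos: [0.4082, -0.1707, 0.252]
orientation: [-3.141, 0.002, 2.714]
wrist_force: [1.2, 0.3, -1.3]
gripper_width: 0.226
```

Run:
```python
from h import *
plan([(.391,-.2145,.25,2.713,3),(.391,-.2145,.21,2.713,3),(.391,-.2145,.21,2.713,2)])
```

```text
at 24.125 [ 0.4082 -0.1707  0.252 ] [-3.141e+00  2.000e-03  2.714e+00] F [ 1.2  0.3 -1.3] w 0.226
[[-0.08, -1.57, 0.07, 0.0, 0.001, 0.0], [-0.17, -3.13, 0.13, 0.0, 0.002, 0.0], [-0.25, -4.7, 0.2, -0.001, 0.002, 0.001], [-0.25, -4.7, 1.53, -0.001, 0.002, 0.001], [-0.25, -4.7, 2.87, -0.001, 0.002, 0.001], [-0.24, -4.7, 4.2, -0.001, 0.002, 0.001], [-0.24, -4.7, 4.2, -0.001, 0.002, 0.001], [-0.24, -4.7, 4.2, -0.001, 0.002, 0.001]]
```

Emit:
play_rows:
  steps:
    - [[-0.1,-1.6,0.1,0,0,0],[-0.2,-3.1,0.1,0,0,0],[-0.25,-4.7,0.2,0,0,0],[-0.25,-4.7,1.5,0,0,0],[-0.25,-4.7,2.9,0,0,0],[-0.25,-4.7,4.2,0,0,0],[-0.25,-4.7,4.2,0,0,0],[-0.25,-4.7,4.2,0,0,0]]

```text
clock: 25.12
tool_pos: [0.3916, -0.2134, 0.2085]
orientation: [3.141, 0.0, 2.713]
wrist_force: [-0.2, 0.4, -0.9]
gripper_width: 0.228
```

Run:
```python
from h import *
from station import viewer,observe
c=viewer.capture("side");pickle.dump(c,open("side8.pkl","wb"));t=viewer.capture("top");pickle.dump(t,open("top8.pkl","wb"))
o=observe();p=o["tool_pos"];print(p,o["orientation"])
q=proj(c,[p,p+[.001,-.0005,-.0957],[.3895,-.2135,.09]])
x,y=(q[1]-[60,50]).astype(int)
cv2.imwrite("pics/s8.png",cv2.resize(c["frame"][y:y+95,x:x+120],None,fx=6,fy=6,interpolation=cv2.INTER_CUBIC))
print((q-[x,y]+.5)*6-.5)
```

```text
[ 0.39166364 -0.21358174  0.20876394] [-3.14153519e+00  7.19996645e-04  2.71289217e+00]
[[367.21496398  92.60308953]
 [364.71962381 305.29312179]
 [356.58512834 356.14282829]]
```

View pics/s8.png

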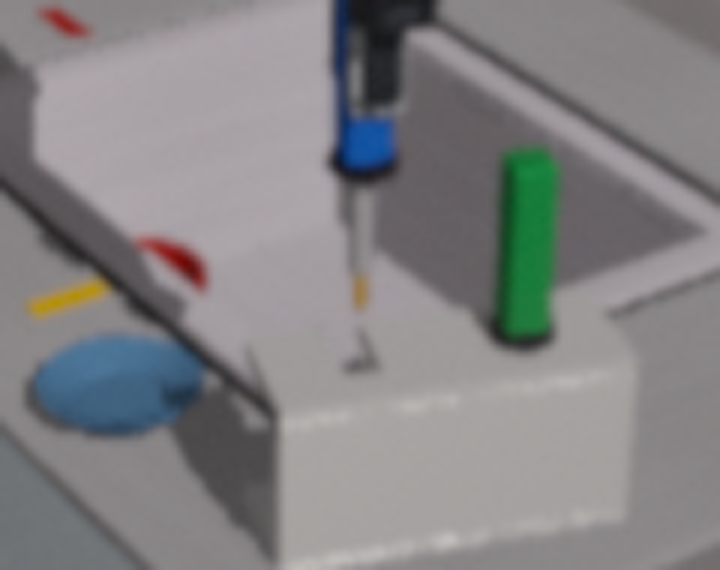

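Emit:
play_rows:
  steps:
    - [[0,-0.1,0,0,0,0],[0,-0.1,1,0,0,0],[0,-0.1,2,0,0,0],[0,-0.1,3,0,0,0],[0,-0.1,4,0,0,0],[0,-0.1,4,0,0,0]]

```text
clock: 25.98
tool_pos: [0.3904, -0.2141, 0.1673]
orientation: [3.141, -0.002, 2.713]
wrist_force: [-0.2, 0.6, -1.2]
gripper_width: 0.229
```

Emit:
play_rows:
  steps:
    - [[0,0,0.8,0,0,0],[0,0,1.6,0,0,0],[0,0,2.4,0,0,0],[0,0,3.2,0,0,0],[0,0,4,0,0,0],[0,0,4.5,0,0,0],[0,0,4.5,0,0,0]]

```text
clock: 26.85
tool_pos: [0.3907, -0.2143, 0.1229]
orientation: [3.141, -0.001, 2.713]
wrist_force: [-0.4, 0.6, -0.6]
gripper_width: 0.225
```

Free of contact so far; the last 4 mm go slowly.

Emit:
play_rows:
  steps:
    - [[0,0,0.15,0,0,0],[0,0,0.3,0,0,0],[0,0,0.4,0,0,0],[0,0,0.4,0,0,0]]

```text
clock: 27.35
tool_pos: [0.3909, -0.2144, 0.1193]
orientation: [3.142, -0.0, 2.713]
wrist_force: [0.5, 0.4, -0.2]
gripper_width: 0.223
```

Emit:
play_rows:
  steps:
    - [[0,0,0.08,0,0,0],[0,0,0.08,0,0,0]]

```text
clock: 27.6
tool_pos: [0.391, -0.2145, 0.1187]
orientation: [-3.142, 0.0, 2.713]
wrist_force: [-0.4, -0.7, 2.5]
gripper_width: 0.226
```

Emit:
play_rows:
  steps:
    - [[0,0,0,0,0,0],[0,0,0,0,0,0],[0,0,0,0,0,0],[0,0,0,0,0,0],[0,0,0,0,0,0],[0,0,0,0,0,0]]
  fingers: 6

```text
clock: 28.35
tool_pos: [0.3909, -0.2144, 0.1185]
orientation: [3.142, -0.0, 2.713]
wrist_force: [-0.2, -0.1, 0.5]
gripper_width: 0.7
```

Emit:
play_rows:
  steps:
    - [[0,0,-1,0,0,0],[0,0,-3,0,0,0],[0,0,-6,0,0,0],[0,0,-10,0,0,0],[0,0,-14,0,0,0],[0,0,-18,0,0,0],[0,0,-20,0,0,0],[0,0,-20,0,0,0]]

```text
clock: 29.35
tool_pos: [0.3916, -0.2146, 0.3204]
orientation: [-3.141, 0.003, 2.713]
wrist_force: [0.3, 0.0, 0.6]
gripper_width: 0.704
```

Run:
```python
from h import *
from station import viewer,observe
o=observe();print(o["clock"],o["tool_pos"],o["wrist_force"],o["gripper_width"])
for n in("side","top"):
    c=viewer.capture(n);pickle.dump(c,open(n+"9.pkl","wb"))
def blob(c,lo,hi,roi):
    h=cv2.cvtColor(c["frame"],cv2.COLOR_BGR2HSV);x0,x1,y0,y1=roi;m=cv2.inRange(h[y0:y1,x0:x1],lo,hi)
    n,l,st,ce=cv2.connectedComponentsWithStats(m);i=1+np.argmax(st[1:,4]) if n>1 else 0
    return st[i]+np.array([x0,y0,0,0,0]),ce[i]+[x0,y0]
for n in("side0","side9"):
    c=load(n)
    print(n,"blue",blob(c,(110,120,60),(130,255,255),(270,310,210,265)),"green",blob(c,(45,100,40),(75,255,255),(300,340,200,265)))
    
a,b=load("side0")["frame"].astype(int),load("side9")["frame"].astype(int)
for nm,(x0,x1,y0,y1) in dict(saucer=(230,265,250,270),teacup=(175,200,187,212),soap=(178,200,130,180),jar=(420,460,290,340)).items():
    print(nm,abs(a-b)[y0:y1,x0:x1].mean())
```

```text
29.35 [ 0.39158405 -0.21462986  0.32039476] [0.29208919 0.04870246 0.61402672] 0.7037530507820693
side0 blue (array([285, 224,   2,   9,   9]), array([285.11111111, 228.        ])) green (array([312, 220,  10,  32, 265]), array([316.42641509, 234.94716981]))
side9 blue (array([285, 231,   1,  16,  16]), array([285. , 238.5])) green (array([312, 220,  10,  32, 266]), array([316.42481203, 235.0075188 ]))
saucer 27.576190476190476
teacup 24.995733333333334
soap 41.28757575757576
jar 23.557166666666667
```

Run:
```python
from h import *
def blob(c,lo,hi,roi):
    h=cv2.cvtColor(c["frame"],cv2.COLOR_BGR2HSV);x0,x1,y0,y1=roi;m=cv2.inRange(h[y0:y1,x0:x1],lo,hi)
    n,l,st,ce=cv2.connectedComponentsWithStats(m);i=1+np.argmax(st[1:,4]) if n>1 else 0
    return (st[i]+np.array([x0,y0,0,0,0])).tolist(),np.round(ce[i]+[x0,y0],1).tolist()
for n in("side0","side9"):
    c=load(n);print(n)
    print(" handle",blob(c,(100,150,60),(130,255,255),(270,310,215,260)))
    print(" saucer",blob(c,(95,60,30),(125,255,255),(225,270,245,275)))
    print(" soap",blob(c,(45,100,30),(80,255,255),(165,210,130,185)))
    print(" cup",blob(c,(0,150,50),(5,255,255),(245,270,230,250)))
    print(" jar",blob(c,(8,150,60),(22,255,255),(415,470,285,345)))
T=load("top9");s=np.load("sink.npy")
for n in("top0","top9"):
    c=load(n);print(n," soap",blob(c,(45,100,30),(80,255,255),(70,125,170,220)),"cup",blob(c,(0,150,50),(5,255,255),(230,265,200,232)))
```

```text
side0
 handle ([285, 224, 9, 32, 255], [288.8, 239.3])
 saucer ([235, 251, 28, 17, 364], [249.0, 258.5])
 soap ([179, 138, 17, 19, 237], [186.7, 148.5])
 cup ([255, 236, 7, 6, 17], [258.5, 238.0])
 jar ([426, 308, 33, 16, 302], [441.9, 315.9])
side9
 handle ([285, 224, 9, 32, 243], [289.0, 240.0])
 saucer ([235, 251, 28, 16, 372], [248.8, 258.3])
 soap ([179, 138, 17, 19, 235], [186.7, 148.4])
 cup ([255, 236, 7, 6, 17], [258.5, 238.0])
 jar ([426, 304, 33, 20, 319], [441.3, 315.5])
top0  soap ([80, 187, 23, 22, 364], [91.9, 197.7]) cup ([237, 206, 21, 21, 318], [246.6, 215.8])
top9  soap ([80, 187, 23, 22, 369], [91.9, 197.7]) cup ([237, 206, 21, 21, 335], [246.8, 215.9])
```

The scraper is back in its slot at the same pixels as at the start, and the bystanders I measured haven't moved. Handing in.

```bash
python3 -c "
from station import workorder,observe
print(observe()['joint_velocities'].round(3));print(workorder.close_job())"
```

```text
[-0.001  0.01   0.001  0.017  0.001 -0.002 -0.002]
the job is handed in; nothing more can be done
None
```

The job is done and handed in at about 29.5 s on the robot's clock; the hand-in gave no verdict.

- **Tap:** I swung the spout with the shut fingers from about 0.49 rad to about 1.68 rad, measured in the top picture. It was not touched after that.
- **Scraping:** I took the blue scraper, lowered it at the yellow tape until it touched the floor of the joint, and drew it round the near left corner to the red tape without lifting. It went at about 6 cm/s with roughly 2–4 N of downward force. Side pictures part-way along the near side, at the corner and at the red tape showed the tip in the joint. It leaned a millimetre or two behind the gripper.
- **Putting back:** I lowered the scraper into its own slot until its collar touched the shelf (about 2.5 N), released it and moved clear upward.

**Last checks:** The scraper's handle and the brush are at the same pixels as at the start. The saucer, soap, cup and jar moved by less than 1 pixel. I did not measure the rice bowl and teacup numerically at the end, but the arm stayed clear of both.

**Disagreements:**
- My first side-view joint corners were up to 13 mm off the top-view sink fit. I put that down to rough pixel readings, because later side crops agreed to about 1 mm.
- On the left side of the joint, a 2 N sideways force suggested my line was slightly off, so I shifted it by about 1 mm.
- A plain picture difference for the bystanders was large because the arm's shadow had moved, so I used blob positions instead.

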